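# Dip the solvent-waste canister and present the gauge rod

## Task

Check how full the red-capped solvent-waste canister is: take the orange-handled gauge rod off its rest, lower it gently down that canister's red dip tube until the collar stops on the tube's rim, then draw it all the way out. Finish while still holding the rod steady above the canisters, level and with its graduated side up, with its tip over the grey spill tray so that it can be read and drips fall into the tray. Do not put the rod into the blue canister and leave everything else where it stands.

Things in the scene. Friction and masses are not known exactly. Their poses are not given: they have to be found in the camera images.
- gauge_rod: Gauge rod (dipstick), about 90 g, 196 mm long: orange handle bar 70 x 16 x 22 mm (x, y, z), dark collar disc 32 mm across and 6 mm thick, steel rod 10 mm across and 120 mm long. Origin: middle of the handle. x runs along the rod to its tip, z out of the graduated side (black marks). Balance point 68 mm from the origin. Starts level on its rest, marks up, axis 60 mm above the bench.
- rod_collar (a point): Middle of the collar's underside (the face towards the tip), on the rod's axis, 41 mm from the handle's middle; axes as the gauge rod's.
- rod_tip (a point): Middle of the rod's tip face, 161 mm from the handle's middle and 120 mm from the collar's underside; axes as the gauge rod's.
- rod_rest: Fixed aluminium rest, 125 x 80 mm: a low plate with two upright V-notched sheets 60 mm wide, 83 mm apart and 64 mm high, in which the rod lies. Origin at the middle of its underside on the bench; x lies along the resting rod towards its tip. The resting handle's middle is 94.5 mm behind the origin along x, free of the rest on all sides.
- red_canister: Off-white opaque waste canister with red cap, red dip tube and red label, 160 x 120 x 100 mm (x, y, z), standing in the spill tray; it does not move. Origin at the middle of its underside, 5 mm above the bench; z up. On top, towards +x, a 62 mm screw cap with a white filter reaching 152 mm above the underside; towards -x the dip tube.
- red_canister_mouth (a point): Centre of the mouth of the red dip tube, in the plane of its rim, 130 mm above the canister's underside and 45 mm from its middle towards -x; z up. The rim is flared: 22 mm across inside, 27 mm outside, narrowing within 10 mm to a 14 mm bore 35 mm long, then open to the canister's inside. With the collar seated the tip is 10 mm above the underside.
- blue_canister: The same canister with blue cap, dip tube and label, standing beside the red one in the tray (either may be on the left). Not to be dipped. Fixed.
- blue_canister_mouth (a point): Centre of the mouth of the blue dip tube, in the plane of its rim; built as the red one.
- spill_tray: Grey open spill tray under both canisters, 260 x 320 x 40 mm (x, y, z) outside, walls and floor 5 mm. Fixed. Origin at the middle of its underside on the bench.
- wash_bottle: Bystander: wash bottle, 60 mm across, 130 mm high to its yellow cap, with a bent spout reaching 172 mm high. Origin at the middle of its underside.
- vial_rack: Bystander: white rack of small vials with blue caps, 75 x 125 x 43 mm. Origin at the middle of its underside.
- amber_bottle: Bystander: amber bottle with blue cap, 74 mm across, 148 mm high. Origin at the middle of its underside.
- beaker: Bystander: clear beaker, 70 mm across, 75 mm high. Origin at the middle of its underside.
Mind the look-alikes: they are no part of the job. There is more than one size of the gauge_rod; the job needs the largest.

How it is judged:
By the outcome, as a careful person would: the job done as asked, in the order asked, and still so for the second after the job is handed in, while the arm keeps its last pose, push and grip.
It also fails if it takes over 58 s, if anything falls off the work surface, if the arm or the gripper's body presses on something with over 40 N, if the wrist force passes 120 N, or if a joint passes its speed limit or range.

## Robot

A 6-joint arm with a two-finger parallel gripper is mounted at the origin on the work surface. World frame = base frame: x ahead of the robot, y to its left, z up, the work surface at z = 0. Lengths are in m, angles in rad, forces in N, time in s.
With the tool pointing down it reaches from about 0.375 to 0.9 m from the base axis. Payload 3.1 kg.
Tool frame: the origin (TCP) lies at the very end of the fingers, on their centre line; the grasp point (between the pads) lies 19 mm behind it; z points along the fingers, y is the direction in which the jaws open and shut (so a half turn about z gives the same grasp; the last joint's range is limited). The gripper opens to 85 mm and grips with 20 to 120 N. Pads are 22 mm wide; open, the fingers measure 114 mm over their backs; the gripper's body (76 mm by 85 mm) begins 54 mm behind the grasp point. The pads swing forward as they close: fully open they stand 13 mm farther back than shut.
Start: joints at [1.054, 0.527, 1.433, -0, 1.181, -0.178], TCP at [0.208, 0.589, 0.231] pointing down, gripper open.
Joint ranges: [-3.08, 3.08], [-0.75, 2.2], [0.22, 2.44], [-1.43, 4.57], [0, 2.65], [-2.85, 2.85]. Speed limits (rad/s): [2.79, 2.79, 3.14, 3.14, 3.14, 3.14].

## Interface

Orientations are given as a unit quaternion [x, y, z, w].
In Python, from station import manip gives the robot as it stands.
- The arm moves only by the tool send_rows, never from a script. Its argument "motion" is a list of rows, each an object with "gripper": the finger opening in mm, from 0 to 85.4; "travel": the shift along the tool's x, y, z in mm, a list of three; "rotation": the turn, a rotation vector about the tool's x, y, z in degrees, a list of three. In form: [{"gripper": gripper, "travel": [x, y, z], "rotation": [ax, ay, az]}, ...]. A call has 1 to 12 rows; each row shifts and turns the commanded pose from where the row before left it, along the tool's axes as they then stand; what a row does not reach is not made up. A row lasts 1/12 s, in which the tool goes at most 41.7 mm and 7.16 degrees, less where a joint would pass 70% of its speed; a pose out of reach is approached as far as the arm can. A call is refused whole if a number of a shift passes 41.7 or a number of a turn 7.16, either way. A call with a gripper value outside its range is refused whole. The fingers move at their own pace and stop on an object; "newtons" is the grip in N (left out, the last holds). Time passes only in rows, so rows that do not move let the fingers close. It gives the time, the measured TCP pose, the force and the opening at its end, in the units of the state.
- manip.sense(): the state, without advancing time (a new reading comes with each control period).
- manip.snapshot(name): name is "scene" or "top" or "wrist"; returns the picture (480x640x3 uint8, red, green, blue); there is no depth.
- manip.calibration(name): a dict with "fx", "fy", "cx", "cy" (pixels), "cam_to_world" (4x4, takes a point from camera to world coordinates). Camera axes: x right, y down, z forward; pixel columns grow to the right and rows downward; lengths in m; the calibration is good to about 2 mm. A picture is of the moment at which its call begins: read the wrist's pose just before it. calibration takes no time and is no camera call; for the wrist camera it gives the pose at the moment of the call.
- manip.sign_off(): hands the job in, once; it reports no verdict.
The state is a dict: "t": time; "q": joint angles; "qd": joint speeds; "tau": joint torques, N m; "tcp_pos": TCP position; "tool_rot": TCP orientation; "force": force on the tool from outside, world axes, zero at the start; "ft_torque": the same for the moment, N m; "finger_gap": opening from 0.0 (shut) to 1.0 (fully open).
Only numpy, scipy, OpenCV 4.12 (cv2) and the standard library are available. Lean on these libraries where they do the work, as an engineer would, in place of code of your own. Each camera call takes 0.05 s, during which the arm holds its last target. There are 200 camera calls.

## Working session

There is one attempt and no reset: what is moved stays moved. The work goes in short steps, Python scripts to look and compute and a tool call to move; the robot and the scene stay as the last step left them, time stands still between calls to the robot, and variables do not carry over. Pictures are saved under pics/ and viewed, about 8 in all and at most 12, crops included, and the job is handed in when it is done.

Besides the shell and the picture viewer there is one more tool, called after "Emit:" by a JSON object that holds its "fn" and its "kwargs", one argument or row to a line. send_rows: Moves the arm, as the interface text tells. Its arguments: {"type":"object","properties":{"motion":{"type":"array","items":{"type":"object","properties":{"gripper":{"type":"number"},"travel":{"type":"array","items":{"type":"number"}},"rotation":{"type":"array","items":{"type":"number"}}}}},"newtons":{"type":"number"}},"required":["motion"]}

```bash
mkdir -p pics
python3 - <<'E'
from station import manip
import cv2
s=manip.sense();print({k:s[k] for k in('t','q','tcp_pos','tool_rot','force','finger_gap')})
for n in('scene','top'):
    im=manip.snapshot(n);cv2.imwrite(f'pics/{n}0.png',im[:,:,::-1])
    c=manip.calibration(n);print(n,c)
E
```

```text
{'t': 0.0, 'q': array([ 1.05351461e+00,  5.28483096e-01,  1.43390630e+00, -8.31811523e-06,
        1.18144767e+00, -1.78529136e-01]), 'tcp_pos': array([0.2073173 , 0.58883643, 0.23032198]), 'tool_rot': array([ 1.68565932e-01,  9.85689742e-01, -1.05628304e-03, -3.78976948e-04]), 'force': array([0.06376296, 0.3098448 , 0.04967914]), 'finger_gap': 1.0032689015350071}
scene {'fx': 448.08638934508514, 'fy': 448.08638934508514, 'cx': 321.0296108734287, 'cy': 243.21798059227444, 'cam_to_world': array([[ 0.52462847,  0.6342003 , -0.56793921,  1.19920165],
       [ 0.85130903, -0.38598804,  0.35536765, -0.38515829],
       [ 0.00615653, -0.66992777, -0.74240076,  0.93456127],
       [ 0.        ,  0.        ,  0.        ,  1.        ]])}
top {'fx': 447.3380254295248, 'fy': 447.3380254295248, 'cx': 324.7175190577587, 'cy': 243.57088725401152, 'cam_to_world': array([[ 0.0245634 , -0.99656426,  0.07909688,  0.47400428],
       [-0.99967202, -0.02391238,  0.00916745, -0.00674388],
       [-0.00724456, -0.07929612, -0.99682478,  1.31204427],
       [ 0.        ,  0.        ,  0.        ,  1.        ]])}
```

View pics/top0.png

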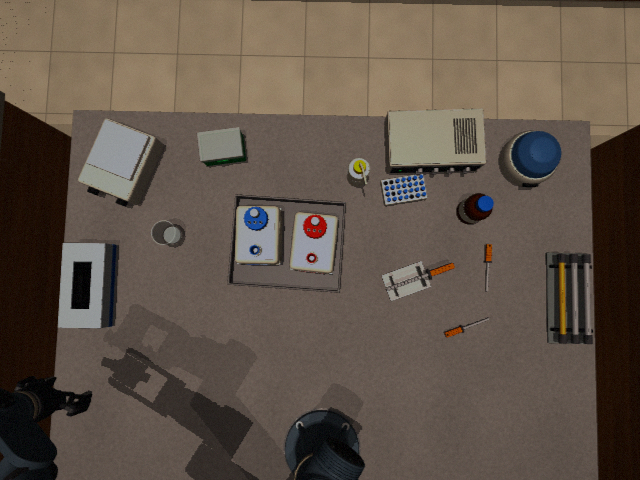

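View pics/scene0.png

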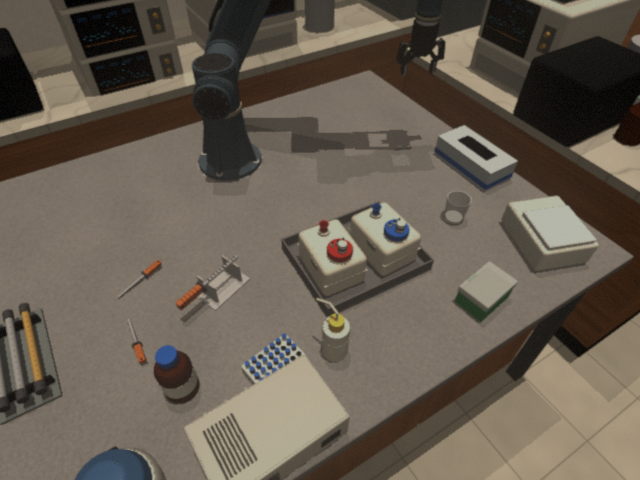

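The top view shows three orange handles: the rod on the rest (442,268), a small one at (488,252) and another small one at (454,331), both loose on the bench. I choose the one on the rest. The red mouth is at about (312,258) and the blue one at (256,250). Next I'll check the choice in one close crop.

Run:
```python
import cv2,numpy as np
t=cv2.imread('pics/top0.png')
a=cv2.resize(t[245:320,375:475],None,fx=8,fy=8,interpolation=cv2.INTER_CUBIC)
b=cv2.resize(t[205:280,290:340],None,fx=8,fy=8,interpolation=cv2.INTER_CUBIC)
cv2.imwrite('pics/c1.png',cv2.resize(np.hstack([a[:, :800]]),(800,600)))
s=cv2.imread('pics/scene0.png')
c=cv2.resize(s[245:320,170:260],None,fx=4.4,fy=4.4,interpolation=cv2.INTER_CUBIC)
d=cv2.resize(s[210:285,295:385],None,fx=4.4,fy=4.4,interpolation=cv2.INTER_CUBIC)
e=cv2.resize(b,(396,594))[:330]
cv2.imwrite('pics/c2.png',np.hstack([c,d]))
```

```text
(no output)
```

View pics/c1.png

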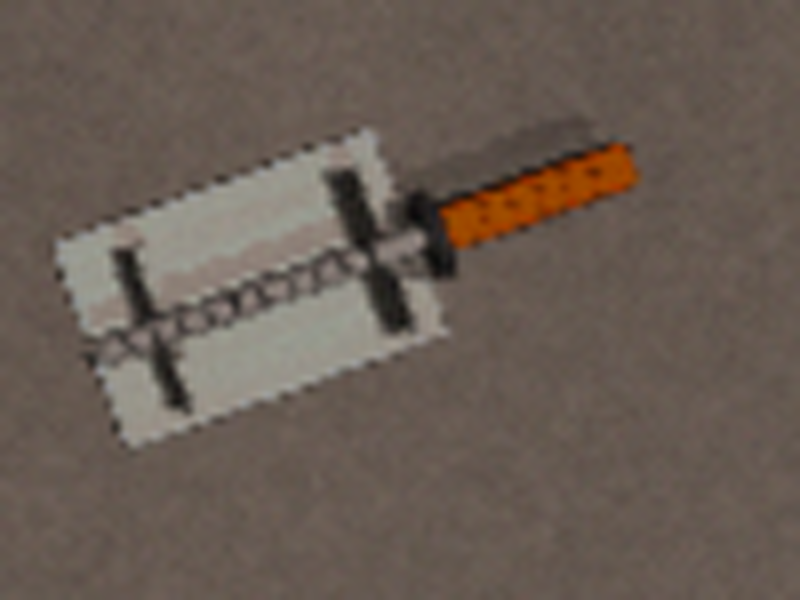

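View pics/c2.png

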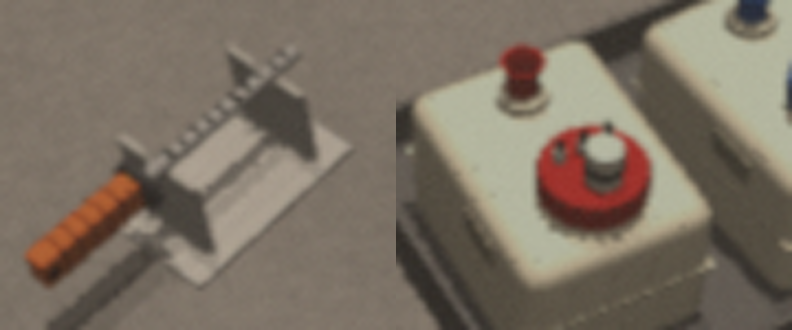

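The crops agree: the rod on the rest is long, its marks face up, and its handle runs from crop (637,165) to (450,227), with the tip at (95,352). The red tube mouth is in the scene crop at (523,55), which is pixel (323.9,222.5).

```bash
cat > h.py <<'E'
import numpy as np,cv2
from station import manip
def ray(n,u,v,c=None):
    c=c or manip.calibration(n);T=c['cam_to_world']
    d=T[:3,:3]@np.array([(u-c['cx'])/c['fx'],(v-c['cy'])/c['fy'],1]);return T[:3,3],d
def atz(n,u,v,z):
    o,d=ray(n,u,v);return o+d*(z-o[2])/d[2]
def tri(obs):
    A=0;b=0
    for o,d in obs:
        d=d/np.linalg.norm(d);P=np.eye(3)-np.outer(d,d);A=A+P;b=b+P@o
    return np.linalg.solve(A,b)
E
python3 - <<'E'
from h import *
np.set_printoptions(precision=4,suppress=True)
t=cv2.imread('pics/top0.png').astype(int)
def blob(im,m,box):
    x0,x1,y0,y1=box;ys,xs=np.nonzero(m[y0:y1,x0:x1]);return xs.mean()+x0,ys.mean()+y0,len(xs)
b,g,r=t[...,0],t[...,1],t[...,2]
print('red',blob(t,(r>g+50)&(r>b+50),(300,325,248,270)),'blue',blob(t,(b>r+40),(245,270,240,262)))
m=((r>140)&(g<r*.65)&(b<60)).astype(np.uint8); print('handle',blob(t,m,(425,460,255,285)))
f=lambda x,y:(375+x/8,245+y/8)
e,s_,tip=f(637,165),f(450,227),f(95,352)
E_,S,T=atz('top',*e,.071),atz('top',*s_,.071),atz('top',*tip,.063)
print(E_,S,T,'len',np.linalg.norm(E_-S),np.linalg.norm(E_[:2]-T[:2]))
d=(T-E_)[:2];print('dir',d/np.linalg.norm(d),np.degrees(np.arctan2(d[1],d[0])))
u=blob(t,(r>g+50)&(r>b+50),(300,325,248,270))[:2]
print('mouth top@.135',atz('top',*u,.135),'scene@.135',atz('scene',323.9,222.5,.135),'tri',tri([ray('top',*u),ray('scene',323.9,222.5)]))
print('cap', atz('top',315,225,.125),'corners',[atz('top',*p,.105) for p in((294,213),(336,213),(334,273),(292,270))])
print('tray',[atz('top',*p,.04) for p in((235,196),(345,204),(340,291),(230,283))])
print('rest corners',[atz('top',*f(*p),.003) for p in((60,243),(370,128),(447,332),(130,445))])
E
```

```text
red (np.float64(310.4888888888889), np.float64(257.31111111111113), 45) blue (np.float64(253.03773584905662), np.float64(249.0188679245283), 53)
handle (np.float64(442.04040404040404), np.float64(269.1010101010101), 99)
[ 0.5199 -0.3561  0.071 ] [ 0.4969 -0.2917  0.071 ] [ 0.4508 -0.1709  0.063 ] len 0.0683898410900968 0.19773860248522235
dir [-0.3496  0.9369] 110.46170822677708
mouth top@.135 [0.5302 0.0407 0.135 ] scene@.135 [0.5317 0.0404 0.135 ] tri [0.5304 0.0409 0.1336]
cap [0.6173 0.0313 0.125 ] corners [array([0.6513, 0.09  , 0.105 ]), array([ 0.6539, -0.0243,  0.105 ]), array([ 0.4909, -0.0226,  0.105 ]), array([0.4962, 0.0908, 0.105 ])]
tray [array([0.7062, 0.2668, 0.04  ]), array([ 0.6903, -0.0505,  0.04  ]), array([ 0.4415, -0.0416,  0.04  ]), array([0.4563, 0.2709, 0.04  ])]
rest corners [array([ 0.4889, -0.1655,  0.003 ]), array([ 0.5336, -0.278 ,  0.003 ]), array([ 0.4601, -0.3064,  0.003 ]), array([ 0.4164, -0.1919,  0.003 ])]
```

Emit:
{"fn": "send_rows", "kwargs": {
  "motion": [
    {"travel": [-27.2, -28.5, 0], "gripper": 50},
    {"travel": [-27.2, -28.5, 0], "gripper": 50},
    {"travel": [-27.2, -28.5, 0], "gripper": 50},
    {"travel": [-27.2, -28.5, 0], "gripper": 50},
    {"travel": [-27.2, -28.5, 0], "gripper": 50},
    {"travel": [-27.2, -28.5, 0], "gripper": 50},
    {"travel": [-27.2, -28.5, 0], "gripper": 50},
    {"travel": [-27.2, -28.5, 0], "gripper": 50},
    {"travel": [-27.2, -28.5, 0], "gripper": 50},
    {"travel": [-27.2, -28.5, 0], "gripper": 50},
    {"travel": [-27.2, -28.5, 0], "gripper": 50},
    {"travel": [-27.2, -28.5, 0], "gripper": 50}
  ]
}}

```text
validation failed for argument at $.mo...
```

Run:
```python
from station import manip
s=manip.sense();print({k:s[k] for k in('t','q','tcp_pos','tool_rot','finger_gap')})
```

```text
{'t': 0.1, 'q': array([ 1.05346602e+00,  5.28366248e-01,  1.43375786e+00, -1.01491454e-05,
        1.18145060e+00, -1.78526768e-01]), 'tcp_pos': array([0.20738894, 0.58890097, 0.23044096]), 'tool_rot': array([ 1.68590724e-01,  9.85685642e-01, -9.33247225e-04, -3.33480722e-04]), 'finger_gap': 0.9960392922264664}
```

Emit:
{"fn": "send_rows", "kwargs": {
  "motion": [
    {"travel": [-27.2, -28.5, 0], "gripper": 50},
    {"travel": [-27.2, -28.5, 0], "gripper": 50},
    {"travel": [-27.2, -28.5, 0], "gripper": 50},
    {"travel": [0, 0, -5], "rotation": [7, 5, 7], "gripper": 50},
    {"travel": [0, 0, -5], "rotation": [0, 5, 7], "gripper": 50},
    {"travel": [0, 0, -5], "rotation": [0, 5, 7], "gripper": 50},
    {"travel": [0, 0, -5], "rotation": [0, 5, 7], "gripper": 50},
    {"travel": [0, 0, -5], "rotation": [0, 0, 7], "gripper": 50}
  ]
}}

```text
validation failed for argument at $.mo...
```

Run:
```python
from station import manip
s=manip.sense();print({k:s[k] for k in('t','q','tcp_pos','tool_rot','finger_gap')})
```

```text
{'t': 0.1, 'q': array([ 1.05346602e+00,  5.28366248e-01,  1.43375786e+00, -1.01491454e-05,
        1.18145060e+00, -1.78526768e-01]), 'tcp_pos': array([0.20738894, 0.58890097, 0.23044096]), 'tool_rot': array([ 1.68590724e-01,  9.85685642e-01, -9.33247225e-04, -3.33480722e-04]), 'finger_gap': 0.9960392922264664}
```

Emit:
{"fn": "send_rows", "kwargs": {
  "motion": [
    {"travel": [-27.2, -28.5, 0], "rotation": [0, 0, 0], "gripper": 50},
    {"travel": [-27.2, -28.5, 0], "rotation": [0, 0, 0], "gripper": 50},
    {"travel": [-27.2, -28.5, 0], "rotation": [0, 0, 0], "gripper": 50},
    {"travel": [-27.2, -28.5, 0], "rotation": [0, 0, 0], "gripper": 50},
    {"travel": [-27.2, -28.5, 0], "rotation": [0, 0, 0], "gripper": 50},
    {"travel": [-27.2, -28.5, 0], "rotation": [0, 0, 0], "gripper": 50},
    {"travel": [-27.2, -28.5, 0], "rotation": [0, 0, 0], "gripper": 50},
    {"travel": [-27.2, -28.5, 0], "rotation": [0, 0, 0], "gripper": 50},
    {"travel": [-27.2, -28.5, 0], "rotation": [0, 0, 0], "gripper": 50},
    {"travel": [-27.2, -28.5, 0], "rotation": [0, 0, 0], "gripper": 50},
    {"travel": [-27.2, -28.5, 0], "rotation": [0, 0, 0], "gripper": 50},
    {"travel": [-27.2, -28.5, 0], "rotation": [0, 0, 0], "gripper": 50}
  ]
}}

```text
t: 1.1
tcp_pos: [0.402, 0.1566, 0.2312]
tool_rot: [0.169, 0.986, -0.0, -0.0]
force: [-0.1, 0.1, 0.5]
finger_gap: 0.579
```

Emit:
{"fn": "send_rows", "kwargs": {
  "motion": [
    {"travel": [-27.2, -28.5, 0], "rotation": [0, 0, 7.1], "gripper": 50},
    {"travel": [-10, -38, 0], "rotation": [0, 0, 7.1], "gripper": 50},
    {"travel": [-10, -38, 0], "rotation": [0, 0, 7.1], "gripper": 50},
    {"travel": [0, 0, -5], "rotation": [0, 0, 7.1], "gripper": 50},
    {"travel": [0, 0, -5], "rotation": [0, 0, 7.1], "gripper": 50},
    {"travel": [0, 0, -5], "rotation": [0, 0, 7.1], "gripper": 50},
    {"travel": [0, 0, -5], "rotation": [0, 0, 7.1], "gripper": 50}
  ]
}}

```text
t: 1.68
tcp_pos: [0.3969, 0.0463, 0.2513]
tool_rot: [0.57, 0.821, -0.0, -0.0]
force: [0.0, 0.4, -0.1]
finger_gap: 0.585
```

```bash
cat > rec.py <<'E'
from h import *;import json
np.set_printoptions(precision=4,suppress=True)
s=manip.sense();print({k:np.array(s[k]) for k in('t','q','tcp_pos','tool_rot','force','finger_gap')})
open('log.jsonl','a').write(json.dumps([list(map(float,s[k])) for k in('q','tcp_pos','tool_rot')])+'\n')
E
python3 rec.py
```

```text
{'t': array(1.6833), 'q': array([-0.1654,  0.1909,  1.9355,  0.0001,  1.0161, -0.5222]), 'tcp_pos': array([0.3969, 0.0463, 0.2513]), 'tool_rot': array([ 0.5704,  0.8214, -0.0002, -0.0004]), 'force': array([ 0.0413,  0.3915, -0.1443]), 'finger_gap': array(0.5851)}
```

Emit:
{"fn": "send_rows", "kwargs": {
  "motion": [
    {"travel": [0, 0, 0], "rotation": [0, 7, 0], "gripper": 50},
    {"travel": [-20, 0, 0], "rotation": [0, 7, 0], "gripper": 50},
    {"travel": [-20, 0, 0], "rotation": [0, 7, 0], "gripper": 50},
    {"travel": [-20, 0, 0], "rotation": [0, 7, 0], "gripper": 50},
    {"travel": [-20, 0, 0], "rotation": [0, 2, 0], "gripper": 50},
    {"travel": [-20, 0, 0], "rotation": [0, 0, 0], "gripper": 50}
  ]
}}

```text
t: 2.18
tcp_pos: [0.4315, -0.0431, 0.2159]
tool_rot: [0.549, 0.794, 0.147, -0.214]
force: [0.7, 0.2, 0.8]
finger_gap: 0.585
```

```bash
python3 rec.py
```

```text
{'t': array(2.1833), 'q': array([-0.5762,  0.4626,  1.758 ,  0.3076,  1.3679, -1.0682]), 'tcp_pos': array([ 0.4315, -0.0431,  0.2159]), 'tool_rot': array([ 0.5493,  0.7943,  0.1474, -0.2137]), 'force': array([0.688 , 0.2216, 0.7713]), 'finger_gap': array(0.5848)}
```

```bash
cat > kin.py <<'E'
import numpy as np,json
from scipy.spatial.transform import Rotation as R
from scipy.optimize import least_squares
e=lambda a,t:R.from_euler(a,t)
def fk(q,p):
    d,h,l2x,l2z,l3x,l3z,lt=p
    A=e('z',q[0]);B=A*e('y',q[1]);C=A*e('y',q[1]+q[2]);W=C*e('z',q[3])*e('y',q[4])*e('z',q[5])
    return A.apply([0,d,h])+B.apply([l2x,0,l2z])+C.apply([l3x,0,l3z])+W.apply([0,0,lt]),W
def load():
    D=[json.loads(l) for l in open('log.jsonl')]
    D.append([[1.05351,.5284,1.43380,0,1.18145,-.17853],[.20735,.58887,.2304],[.16858,.98569,-.001,-.00035]])
    return D
def fit(D):
    f=lambda p:np.concatenate([1000*(fk(np.array(q),p)[0]-np.array(x)) for q,x,_ in D]+[(p-p0)*.3])
    p0=np.array([.11,.35,0,.4,0,.4,.25]);r=least_squares(f,p0);return r.x,f(r.x)[:-7]
E
python3 - <<'E'
from kin import *
np.set_printoptions(precision=4,suppress=True)
D=load();p,r=fit(D);print(p,r)
for q,x,o in D:
    W=fk(np.array(q),p)[1];print((W.inv()*R.from_quat(o)).as_rotvec())
E
```

```text
[0.111  0.2741 0.     0.588  0.114  0.3916 0.2967] [-0.0008 -0.0055 -0.0001 -0.0001 -0.0001  0.0001 -0.005   0.0028 -0.    ]
[-0.     -0.      1.5708]
[ 0.     -0.      1.5708]
[0.0001 0.     1.5708]
```

```bash
cat > plan.py <<'E'
from kin import *
from scipy.spatial.transform import Slerp
lo=np.array([-3.08,-.75,.22,-1.43,0,-2.85]);hi=np.array([3.08,2.2,2.44,4.57,2.65,2.85])
GX=-.010   # grasp point on handle
d=lambda a:np.array([np.cos(a),np.sin(a),0]); up=np.array([0,0,1.])
def rod(h,pitch):  # h heading rad, pitch: 0 level .. pi/2 tip down
    x=d(h)*np.cos(pitch)-up*np.sin(pitch);z=d(h)*np.sin(pitch)+up*np.cos(pitch)
    return R.from_matrix(np.c_[x,np.cross(z,x),z])
def M(a,flip):
    x=np.array([np.cos(a),0,np.sin(a)]);z=np.array([np.sin(a),0,-np.cos(a)])
    if flip:x=-x
    return R.from_matrix(np.c_[x,np.cross(z,x),z])
def tool(pos,Rr,a,flip=0):
    T=Rr*M(a,flip);return np.array(pos)+Rr.apply([GX,0,0])+T.apply([0,0,.019]),T
C90=e('z',np.pi/2)
def ik(P,T,q0,p):
    f=lambda q:np.r_[20*(fk(q,p)[0]-P),((fk(q,p)[1]*C90).inv()*T).as_rotvec(),1e-4*(q-q0)]
    r=least_squares(f,np.clip(q0,lo+1e-4,hi-1e-4),bounds=(lo,hi),max_nfev=60);return r.x,np.linalg.norm(r.fun[:6])
H=np.array([.508,-.324,.060]);h0=np.radians(110.5);MO=np.array([.531,.0407,.135])
def path(hd,hf=None):
    """waypoints (pos,heading,pitch,n)"""
    hf=hd if hf is None else hf
    fin=lambda h:np.array([.468,.05,.30])-.161*d(h)
    L=[(H+[0,0,.10],h0,0),(H,h0,0),(H+[0,0,.26],h0,0),(MO+[0,0,.25],hd,0),(MO+[0,0,.19],hd,np.pi/2),(MO+[0,0,.041],hd,np.pi/2),(MO+[0,0,.19],hd,np.pi/2),(fin(hf),hf,0)]
    out=[]
    for A,B in zip(L[:-1],L[1:]):
        for t in np.linspace(0,1,9)[1:]:
            out.append((A[0]+t*(B[0]-A[0]),A[1]+t*(B[1]-A[1]),A[2]+t*(B[2]-A[2])))
    return [L[0]]+out
E
python3 - <<'E'
from plan import *
np.set_printoptions(precision=2,suppress=True)
p,_=fit(load());q00=np.array([-.5762,.4626,1.758,.3076,1.3679,-1.0682])
for flip in(0,):
  for a in np.radians([0,25,45]):
    for hd in np.radians([110,145,180,215]):
      q=q00;bad=[];step=0;Q=[]
      for i,(P,h,pt) in enumerate(path(hd)):
        n,er=ik(*tool(P,rod(h,pt),a,flip),q,p)
        if er>3e-3:bad.append(i)
        if i: step=max(step,abs(n-q).max())
        q=n;Q.append(q)
      Q=np.array(Q);print(flip,round(np.degrees(a)),round(np.degrees(hd)),'bad',bad[:12],'step%.2f'%step,'margin',np.minimum(Q-lo,hi-Q).min(0))
E
```

```text
0 0 110 bad [32, 33, 34, 35, 36, 37, 38, 39, 40, 41, 42, 43] step0.30 margin [2.32 1.01 0.62 0.   0.77 1.7 ]
0 0 145 bad [29, 30, 31, 32, 33, 34, 35, 36, 37, 38, 39, 40] step0.56 margin [2.32 0.92 0.43 0.   0.48 1.63]
0 0 180 bad [29, 30, 31, 32, 33, 34, 35, 36, 37, 38, 39, 40] step0.62 margin [2.32 0.84 0.32 1.43 0.   0.  ]
0 0 215 bad [27, 28, 29, 30, 31, 32, 33, 34, 35, 36, 37, 38] step0.35 margin [2.32 0.87 0.39 1.43 0.37 0.  ]
0 25 110 bad [] step0.27 margin [2.25 1.02 0.61 0.09 0.86 1.59]
0 25 145 bad [32, 33, 34, 35, 36, 37, 38, 39, 40, 41, 42, 43] step0.59 margin [2.25 0.93 0.42 0.   0.54 1.57]
0 25 180 bad [31, 32, 33, 34, 35, 36, 37, 38, 39, 40, 41, 42] step0.69 margin [2.25 0.85 0.31 1.38 0.   0.  ]
0 25 215 bad [30, 31, 32, 33, 34, 35, 36, 37, 38, 39, 40, 41] step0.32 margin [2.25 0.89 0.42 1.18 0.4  0.  ]
0 45 110 bad [] step0.26 margin [2.21 1.03 0.61 0.37 0.53 1.56]
0 45 145 bad [37, 38, 39, 40, 41, 42, 43] step0.51 margin [2.21 0.94 0.39 0.   0.49 1.56]
0 45 180 bad [34, 35, 36, 37, 38, 39, 40, 41, 42, 43, 44, 45] step0.58 margin [2.21 0.87 0.31 1.34 0.03 0.  ]
0 45 215 bad [31, 32, 33, 34, 35, 36, 37, 38, 39, 40, 41, 42] step0.26 margin [2.21 0.91 0.44 1.   0.47 0.  ]
```

Run:
```python
from plan import *
import plan
np.set_printoptions(precision=2,suppress=True)
print([ (np.array(x)) for x in __import__('h').atz('top',236,230,.105)[None]], __import__('h').atz('top',282,240,.105))
p,_=fit(load());q00=np.array([-.5762,.4626,1.758,.3076,1.3679,-1.0682])
for flip in(0,1):
  for a in np.radians([40]):
    for hd,hf in [(70,110),(70,150),(90,110),(90,150),(110,150),(110,180),(250,200)]:
      if flip and hf==110: continue
      q=q00 if not flip else q00+[0,0,0,0,0,np.pi];bad=[];step=0;Q=[]
      for i,(P,h,pt) in enumerate(path(np.radians(hd),np.radians(hf))):
        n,er=ik(*tool(P,rod(h,pt),a,flip),q,p)
        if er>3e-3:bad.append(i)
        if i: step=max(step,abs(n-q).max())
        q=n;Q.append(q)
      Q=np.array(Q);print(flip,round(np.degrees(a)),hd,hf,'bad',bad[:12],'step%.2f'%step,'margin',np.minimum(Q-lo,hi-Q).min(0))
```

```text
[array([0.6 , 0.25, 0.1 ])] [0.58 0.12 0.1 ]
0 40 70 110 bad [] step0.30 margin [2.22 0.98 0.76 0.71 0.61 1.57]
0 40 70 150 bad [] step0.36 margin [2.22 0.98 0.76 0.71 0.58 1.53]
0 40 90 110 bad [] step0.26 margin [2.22 1.03 0.79 0.53 0.61 1.57]
0 40 90 150 bad [] step0.35 margin [2.22 1.03 0.77 0.53 0.58 1.53]
0 40 110 150 bad [] step0.35 margin [2.22 1.03 0.61 0.29 0.58 1.53]
0 40 110 180 bad [] step0.42 margin [2.22 1.03 0.61 0.29 0.49 1.19]
0 40 250 200 bad [28, 29, 30, 31, 32, 33, 34, 35, 36, 37, 38, 39] step0.31 margin [2.22 1.   0.63 0.83 0.53 0.  ]
1 40 70 150 bad [25, 26, 27, 28, 29, 30, 31, 32, 33, 34, 35, 36] step0.31 margin [2.22 0.97 0.76 1.   0.58 0.  ]
1 40 90 150 bad [27, 28, 29, 30, 31, 32, 33, 34, 35, 36, 37, 38] step0.32 margin [2.22 1.02 0.72 0.95 0.58 0.  ]
1 40 110 150 bad [29, 30, 31, 32, 33, 34, 35, 36, 37, 38, 39, 40] step0.29 margin [2.22 1.02 0.63 0.85 0.58 0.  ]
1 40 110 180 bad [29, 30, 31, 32, 33, 34, 35, 36, 37, 38, 39, 40] step0.40 margin [2.22 1.02 0.63 0.85 0.49 0.  ]
1 40 250 200 bad [] step0.36 margin [2.22 1.01 0.53 0.83 0.53 0.89]
```

```bash
cat > go.py <<'E'
from plan import *
from station import manip
np.set_printoptions(precision=2,suppress=True)
def go(pos,hdeg,pdeg,adeg=40,back=0):
    s=manip.sense();P,T=tool(pos,rod(np.radians(hdeg),np.radians(pdeg)),np.radians(adeg))
    P=P-T.apply([0,0,back]);T0=R.from_quat(s['tool_rot']);D=P-s['tcp_pos']
    print('rotvec deg',np.degrees((T0.inv()*T).as_rotvec()),'travel before rot',1000*T0.inv().apply(D),'after rot',1000*T.inv().apply(D),'world',1000*D)
E
python3 -c "
from go import *
go(H,110.5,0,40,.08)"
```

```text
rotvec deg [-0.13  9.91  0.13] travel before rot [-348.08  -27.74  -75.56] after rot [-329.95  -26.74 -134.4 ] world [  93.72 -327.03 -109.13]
```

Emit:
{"fn": "send_rows", "kwargs": {
  "motion": [
    {"travel": [0, 0, 0], "rotation": [0, 5, 0], "gripper": 50},
    {"travel": [0, 0, 0], "rotation": [0, 5, 0], "gripper": 50},
    {"travel": [-36.7, -3, -14.9], "rotation": [0, 0, 0], "gripper": 50},
    {"travel": [-36.7, -3, -14.9], "rotation": [0, 0, 0], "gripper": 50},
    {"travel": [-36.7, -3, -14.9], "rotation": [0, 0, 0], "gripper": 50},
    {"travel": [-36.7, -3, -14.9], "rotation": [0, 0, 0], "gripper": 50},
    {"travel": [-36.7, -3, -14.9], "rotation": [0, 0, 0], "gripper": 50},
    {"travel": [-36.7, -3, -14.9], "rotation": [0, 0, 0], "gripper": 50},
    {"travel": [-36.7, -3, -14.9], "rotation": [0, 0, 0], "gripper": 50},
    {"travel": [-36.7, -3, -14.9], "rotation": [0, 0, 0], "gripper": 50},
    {"travel": [-36.7, -3, -14.9], "rotation": [0, 0, 0], "gripper": 50},
    {"travel": [0, 0, 0], "rotation": [0, 0, 0], "gripper": 50}
  ]
}}

```text
t: 3.18
tcp_pos: [0.526, -0.3729, 0.1021]
tool_rot: [0.535, 0.773, 0.193, -0.28]
force: [-1.0, -0.4, 0.2]
finger_gap: 0.583
```

```bash
python3 rec.py
python3 - <<'E'
from go import *
p,r=fit(load());print(p,abs(r).max())
go(H,110.5,0)
import cv2
c=manip.calibration('wrist');cv2.imwrite('pics/w1.png',manip.snapshot('wrist')[:,:,::-1])
T=np.linalg.inv(c['cam_to_world'])
for k in(-.035,0,.035,.161):
    X=T@np.r_[H+k*d(h0)+[0,0,.011 if k<.1 else .005],1];print(k,c['fx']*X[0]/X[2]+c['cx'],c['fy']*X[1]/X[2]+c['cy'])
E
```

```text
{'t': array(3.1833), 'q': array([-0.8858,  0.992 ,  1.0051,  0.2111,  1.8084, -1.266 ]), 'tcp_pos': array([ 0.526 , -0.3729,  0.1021]), 'tool_rot': array([ 0.5354,  0.7728,  0.1933, -0.2805]), 'force': array([-0.965 , -0.4206,  0.1591]), 'finger_gap': array(0.5835)}
[ 0.11  0.27 -0.    0.59  0.11  0.39  0.3 ] 0.008207162357054543
rotvec deg [-0.13  0.17  0.02] travel before rot [ 5.38  0.47 78.29] after rot [ 5.14  0.29 78.31] world [-18.73  50.94 -56.68]
-0.035 316.1333498995917 290.82498327223885
0 316.28070407964645 229.79751989586072
0.035 316.4109640136826 175.8497231596876
0.161 316.78319996097156 31.84607451395607
```

View pics/w1.png

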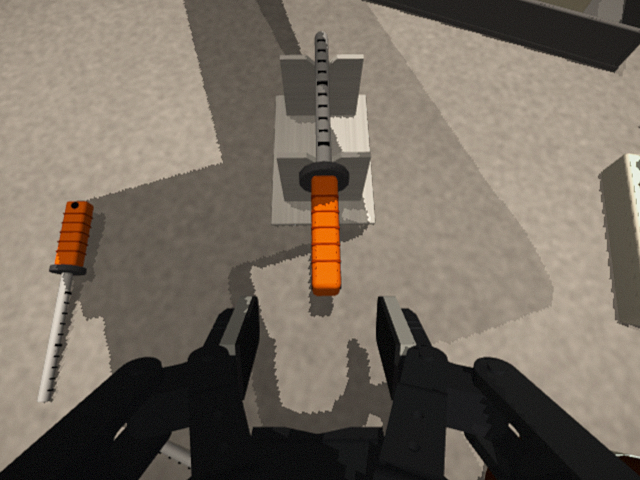

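The wrist view shows the handle's near end at (326,293), its collar end at (324,178) and the tip at (320,33). My prediction lies a few pixels to the left, so I'll re-estimate the handle position from this closer view.

Run:
```python
from go import *
from h import atz
np.set_printoptions(precision=4,suppress=True)
E_,S,T=[atz('wrist',*p,z) for p,z in(((326,290),.071),((324.5,180),.071),((320.5,33),.063))]
print(E_,S,T,np.linalg.norm((E_-S)[:2]),np.linalg.norm((E_-T)[:2]))
v=(T-E_)[:2];v/=np.linalg.norm(v);h=np.degrees(np.arctan2(v[1],v[0]));print('heading',h)
Hn=np.r_[((E_[:2]+.035*v)+(S[:2]-.035*v))/2,.06];print(Hn)
Hm=(Hn+H)/2
go(Hn,h,0);go(Hm,(h+110.5)/2,0)
```

```text
[ 0.5243 -0.3505  0.071 ] [ 0.5001 -0.2874  0.071 ] [ 0.4517 -0.1643  0.063 ] 0.06755426124774902 0.19979335798006068
heading 111.29853769912843
[ 0.5122 -0.3189  0.06  ]
rotvec deg [ 0.3343 -0.0814 -0.5116] travel before rot [ 3.7335  5.4883 79.5964] after rot [ 3.7954  5.9862 79.5576] world [-14.0537  52.5291 -58.505 ]
rotvec deg [ 0.0774 -0.0812 -0.2059] travel before rot [ 2.4802  2.636  78.5465] after rot [ 2.5818  2.7512 78.5393] world [-16.1443  49.9918 -58.505 ]
```

Emit:
{"fn": "send_rows", "kwargs": {
  "motion": [
    {"travel": [3.5, 4.6, 10], "rotation": [0, 0, -0.4], "gripper": 50},
    {"travel": [0, 0, 20], "rotation": [0, 0, 0], "gripper": 50},
    {"travel": [0, 0, 20], "rotation": [0, 0, 0], "gripper": 50},
    {"travel": [0, 0, 10], "rotation": [0, 0, 0], "gripper": 50},
    {"travel": [0, 0, 10], "rotation": [0, 0, 0], "gripper": 42},
    {"travel": [0, 0, 9], "rotation": [0, 0, 0], "gripper": 35},
    {"travel": [0, 0, 0], "rotation": [0, 0, 0], "gripper": 30},
    {"travel": [0, 0, 0], "rotation": [0, 0, 0], "gripper": 30}
  ]
}}

```text
t: 3.9
tcp_pos: [0.5116, -0.3146, 0.0499]
tool_rot: [0.53, 0.776, 0.195, -0.281]
force: [0.1, 0.1, 0.3]
finger_gap: 0.35
```

```bash
python3 rec.py
python3 - <<'E'
from h import *
cv2.imwrite('pics/w2.png',manip.snapshot('wrist')[:,:,::-1])
E
```

```text
{'t': array(3.9), 'q': array([-0.8509,  0.998 ,  1.1741,  0.2257,  1.6344, -1.2867]), 'tcp_pos': array([ 0.5116, -0.3146,  0.0499]), 'tool_rot': array([ 0.5301,  0.7759,  0.1949, -0.281 ]), 'force': array([0.0797, 0.1058, 0.2743]), 'finger_gap': array(0.3505)}
```

View pics/w2.png

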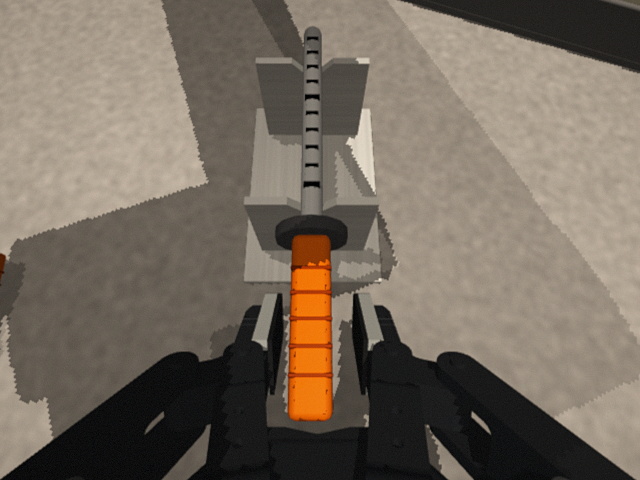

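Seen from the wrist, the handle centre is at x≈311 and the middle of the pads at x≈318. That is about 3 mm off, so I'll correct, lower 4 mm and close.

Emit:
{"fn": "send_rows", "kwargs": {
  "motion": [
    {"travel": [-2.6, -2.8, 3.1], "rotation": [0, 0, 0], "gripper": 30},
    {"travel": [0, 0, 0], "rotation": [0, 0, 0], "gripper": 24},
    {"travel": [0, 0, 0], "rotation": [0, 0, 0], "gripper": 20},
    {"travel": [0, 0, 0], "rotation": [0, 0, 0], "gripper": 16},
    {"travel": [0, 0, 0], "rotation": [0, 0, 0], "gripper": 10},
    {"travel": [0, 0, 0], "rotation": [0, 0, 0], "gripper": 5},
    {"travel": [0, 0, 0], "rotation": [0, 0, 0], "gripper": 5},
    {"travel": [0, 0, 0], "rotation": [0, 0, 0], "gripper": 5},
    {"travel": [0, 0, 0], "rotation": [0, 0, 0], "gripper": 5}
  ],
  "newtons": 70
}}

```text
t: 4.7
tcp_pos: [0.5091, -0.3162, 0.0457]
tool_rot: [0.53, 0.776, 0.195, -0.281]
force: [1.5, -1.0, 1.5]
finger_gap: 0.178
```

```bash
python3 rec.py
```

```text
{'t': array(4.7), 'q': array([-0.855 ,  1.0023,  1.1775,  0.2236,  1.6267, -1.2913]), 'tcp_pos': array([ 0.5091, -0.3162,  0.0457]), 'tool_rot': array([ 0.5304,  0.7759,  0.1949, -0.2805]), 'force': array([ 1.4672, -0.968 ,  1.5174]), 'finger_gap': array(0.1785)}
```

Emit:
{"fn": "send_rows", "kwargs": {
  "motion": [
    {"travel": [3.2, 0, -3.8], "rotation": [0, 0, 0], "gripper": 5},
    {"travel": [6.4, 0, -7.7], "rotation": [0, 0, 0], "gripper": 5},
    {"travel": [12.9, 0, -15.3], "rotation": [0, 0, 0], "gripper": 5},
    {"travel": [12.9, 0, -15.3], "rotation": [0, 0, 0], "gripper": 5},
    {"travel": [12.9, 0, -15.3], "rotation": [0, 0, 0], "gripper": 5},
    {"travel": [16, 0, -19.2], "rotation": [0, 0, 0], "gripper": 5},
    {"travel": [16, 0, -19.2], "rotation": [0, 0, 0], "gripper": 5},
    {"travel": [16, 0, -19.2], "rotation": [0, 0, 0], "gripper": 5},
    {"travel": [16, 0, -19.2], "rotation": [0, 0, 0], "gripper": 5},
    {"travel": [16, 0, -19.2], "rotation": [0, 0, 0], "gripper": 5},
    {"travel": [16, 0, -19.2], "rotation": [0, 0, 0], "gripper": 5},
    {"travel": [12.9, 0, -15.3], "rotation": [0, 0, 0], "gripper": 5}
  ]
}}

```text
t: 5.7
tcp_pos: [0.5077, -0.3165, 0.2934]
tool_rot: [0.53, 0.776, 0.195, -0.28]
force: [0.8, -0.2, -0.7]
finger_gap: 0.178
```

```bash
python3 rec.py
python3 - <<'E'
from h import *
for n in('wrist','scene','top'):
    cv2.imwrite(f'pics/{n}3.png',manip.snapshot(n)[:,:,::-1])
E
```

```text
{'t': array(5.7), 'q': array([-0.8565,  0.7271,  1.0517,  0.246 ,  2.0168, -1.1975]), 'tcp_pos': array([ 0.5077, -0.3165,  0.2934]), 'tool_rot': array([ 0.5303,  0.7761,  0.1946, -0.2804]), 'force': array([ 0.7538, -0.2075, -0.6635]), 'finger_gap': array(0.1784)}
```

View pics/wrist3.png

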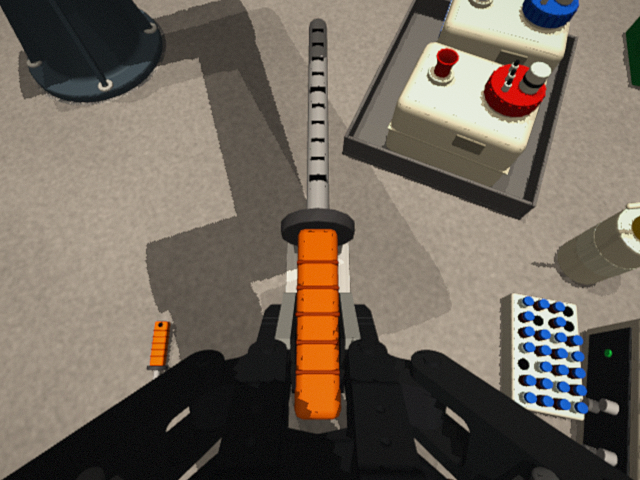

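Run:
```python
from go import *
import cv2
s=manip.sense();T=R.from_quat(s['tool_rot']);P=s['tcp_pos']
Rr=T*M(np.radians(40),0).inv()
print('rod x',Rr.apply([1,0,0]),'z',Rr.apply([0,0,1]))
org=P-T.apply([0,0,.019])-Rr.apply([-.010,0,0]);print('origin',org*1000)
pts={'near top':(-.035,0,.011),'near bot':(-.035,0,-.011),'far top':(.035,0,.011),'collar back':(.035,0,.016),'collar front':(.041,0,.016),'tip top':(.161,0,.005),'tip c':(.161,0,0)}
ctr={}
for n in('wrist','scene','top'):
    c=manip.calibration(n);I=np.linalg.inv(c['cam_to_world'])
    for k,v in pts.items():
        X=I@np.r_[org+Rr.apply(v),1];u=np.array([c['fx']*X[0]/X[2]+c['cx'],c['fy']*X[1]/X[2]+c['cy']]);print(n,k,u);ctr[n,k]=u
    if n=='wrist':print('cam in rod frame',1000*Rr.inv().apply(c['cam_to_world'][:3,3]-org))
L=[]
for n in('scene','top'):
    im=cv2.imread(f'pics/{n}3.png');u=(ctr[n,'near top']+ctr[n,'tip c'])/2;x,y=int(u[0])-55,int(u[1])-75;print(n,'crop origin',x,y)
    L.append(cv2.resize(im[y:y+150,x:x+100],None,fx=4,fy=4,interpolation=cv2.INTER_CUBIC))
cv2.imwrite('pics/c3.png',np.hstack(L))
```

```text
rod x [-0.36  0.93 -0.  ] z [-0.01  0.    1.  ]
origin [ 508.83 -319.03  307.04]
wrist near top [314.84 410.81]
wrist near bot [315.07 407.22]
wrist far top [315.16 219.21]
wrist collar back [315.11 213.86]
wrist collar front [315.14 200.15]
wrist tip top [315.55  12.74]
wrist tip c [315.57  21.14]
cam in rod frame [-27.22  -0.55 146.78]
scene near top [147.53 227.55]
scene near bot [150.72 235.49]
scene far top [176.11 207.61]
scene collar back [175.52 205.76]
scene collar front [177.87 204.13]
scene tip top [222.32 177.86]
scene tip c [222.69 179.67]
top near top [484.08 261.53]
top near bot [480.72 261.85]
top far top [454.5  272.26]
top collar back [455.14 272.24]
top collar front [452.59 273.17]
top tip top [400.67 291.53]
top tip c [400.31 291.46]
scene crop origin 130 128
top crop origin 387 201
```

View pics/c3.png

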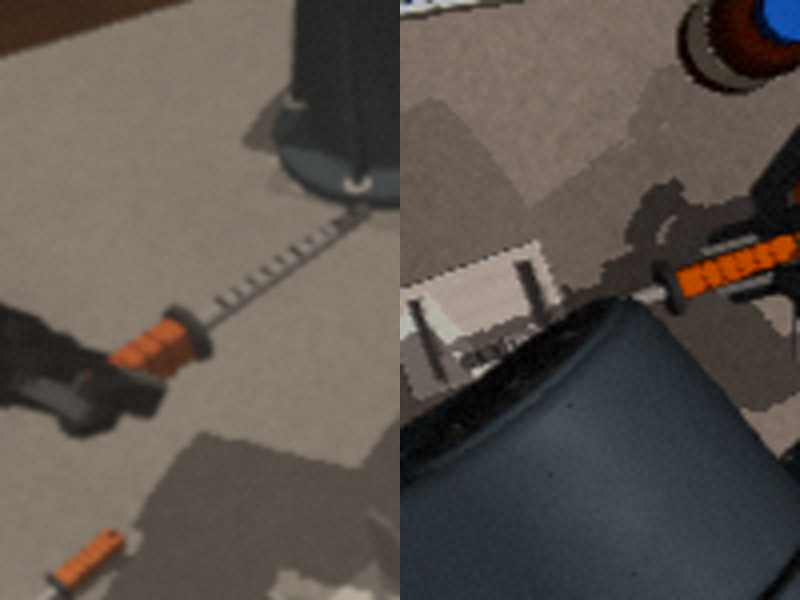

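The tip and collar in the scene crop agree with the pose I assumed to about 1 px (tip at (221.3,179.8), predicted (222.7,179.7)), so the rod is held straight. Next I'll plan the carry and the upending.

```bash
sed -i 's/^GX=.*/GX=-.0075/' plan.py
cat > seg.py <<'E'
from go import *
p,_=fit(load())
def seg(T0,P0,q,pos,hdeg,pdeg,n,adeg=40,prt=True):
    P1,T1=tool(pos,rod(np.radians(hdeg),np.radians(pdeg)),np.radians(adeg))
    w=(T0.inv()*T1).as_rotvec()/n;D=T0.inv().apply(P1-P0)
    S=sum(R.from_rotvec(w*k).as_matrix() for k in range(n));t=np.linalg.solve(S,D)
    t=np.round(1000*t,1);wd=np.round(np.degrees(w),2)
    T,P=T0,np.array(P0);mx=0;err=0;tips=[]
    for k in range(n):
        P=P+T.apply(t/1000);T=T*R.from_rotvec(np.radians(wd),degrees=False)
        q2,er=ik(P,T,q,p);mx=max(mx,(abs(q2-q)/np.array([2.79,2.79,3.14,3.14,3.14,3.14])*12).max());q=q2;err=max(err,er)
        Rr=T*M(np.radians(adeg),0).inv();o=P-T.apply([0,0,.019])-Rr.apply([GX,0,0]);tips.append(o+Rr.apply([.161,0,0]))
    print('n',n,'travel',t,'|t|%.1f'%np.linalg.norm(t),'rot',wd,'speedfrac %.2f ikerr %.4f'%(mx,err),'end off mm',1000*(P-P1),'margin',np.minimum(q-lo,hi-q).min(),'min tip z %.3f'%min(x[2] for x in tips))
    return T,P,q
def now():
    s=manip.sense();return R.from_quat(s['tool_rot']),s['tcp_pos'],np.array(s['q'])
def rodnow(adeg=40):
    T,P,_=now();Rr=T*M(np.radians(adeg),0).inv();o=P-T.apply([0,0,.019])-Rr.apply([GX,0,0])
    print('rod origin',1000*o,'tip',1000*(o+Rr.apply([.161,0,0])),'x',Rr.as_matrix()[:,0].round(4),'z',Rr.as_matrix()[:,2].round(3),'force',manip.sense()['force'])
E
python3 -c "
from seg import *
a=seg(*now(),[.531,-.04,.345],90,0,14)
b=seg(*a,[.531,.0407,.345],90,90,20)
c=seg(*b,[.531,.0407,.172],90,90,20)
"
```

```text
n 14 travel [16.7  5.6 10.4] |t|20.5 rot [-0.95  0.01  1.18] speedfrac 0.19 ikerr 0.0000 end off mm [ 0.01 -0.45  0.24] margin 0.9202919664260518 min tip z 0.309
n 20 travel [ 3.4 -0.  -0.7] |t|3.5 rot [-0.  -4.5  0. ] speedfrac 0.31 ikerr 0.0000 end off mm [ 0.02 -0.1  -0.02] margin 0.5898908668349021 min tip z 0.184
n 20 travel [6.6 0.  5.6] |t|8.7 rot [-0.  0.  0.] speedfrac 0.06 ikerr 0.0000 end off mm [-0.15 -1.24 -0.13] margin 0.5276875490764418 min tip z 0.011
```

Emit:
{"fn": "send_rows", "kwargs": {
  "motion": [
    {"travel": [19.5, 6.5, 12.1], "rotation": [-1.11, 0, 1.38], "gripper": 5},
    {"travel": [19.5, 6.5, 12.1], "rotation": [-1.11, 0, 1.38], "gripper": 5},
    {"travel": [19.5, 6.5, 12.1], "rotation": [-1.11, 0, 1.38], "gripper": 5},
    {"travel": [19.5, 6.5, 12.1], "rotation": [-1.11, 0, 1.38], "gripper": 5},
    {"travel": [19.5, 6.5, 12.1], "rotation": [-1.11, 0, 1.38], "gripper": 5},
    {"travel": [19.5, 6.5, 12.1], "rotation": [-1.11, 0, 1.38], "gripper": 5},
    {"travel": [19.5, 6.5, 12.1], "rotation": [-1.11, 0, 1.38], "gripper": 5},
    {"travel": [19.5, 6.5, 12.1], "rotation": [-1.11, 0, 1.38], "gripper": 5},
    {"travel": [19.5, 6.5, 12.1], "rotation": [-1.11, 0, 1.38], "gripper": 5},
    {"travel": [19.5, 6.5, 12.1], "rotation": [-1.11, 0, 1.38], "gripper": 5},
    {"travel": [19.5, 6.5, 12.1], "rotation": [-1.11, 0, 1.38], "gripper": 5},
    {"travel": [19.5, 6.5, 12.1], "rotation": [-1.11, 0, 1.38], "gripper": 5}
  ]
}}

```text
t: 6.85
tcp_pos: [0.5289, -0.0341, 0.3284]
tool_rot: [0.666, 0.662, 0.24, -0.245]
force: [-0.1, 0.3, -1.0]
finger_gap: 0.179
```

```bash
python3 rec.py; python3 -c "
from seg import *
rodnow()
b=seg(*now(),[.531,.0407,.345],90,90,22)"
```

```text
{'t': array(6.85), 'q': array([-0.5956,  0.4304,  1.5266,  0.5604,  1.6205, -0.6889]), 'tcp_pos': array([ 0.5289, -0.0341,  0.3284]), 'tool_rot': array([ 0.666 ,  0.6625,  0.2402, -0.2445]), 'force': array([-0.0557,  0.2562, -1.0344]), 'finger_gap': array(0.1787)}
rod origin [529.05 -38.84 342.91] tip [529.47 122.16 343.17] x [0. 1. 0.] z [ 0.01 -0.    1.  ] force [-0.06  0.26 -1.03]
n 22 travel [ 3.   0.1 -0.8] |t|3.1 rot [-0.02 -4.1  -0.01] speedfrac 0.28 ikerr 0.0000 end off mm [ 0.34 -0.11  0.82] margin 0.5889128304044542 min tip z 0.185
```

Emit:
{"fn": "send_rows", "kwargs": {
  "motion": [
    {"travel": [3, 0.1, -0.8], "rotation": [0, -4.1, 0], "gripper": 5},
    {"travel": [3, 0.1, -0.8], "rotation": [0, -4.1, 0], "gripper": 5},
    {"travel": [3, 0.1, -0.8], "rotation": [0, -4.1, 0], "gripper": 5},
    {"travel": [3, 0.1, -0.8], "rotation": [0, -4.1, 0], "gripper": 5},
    {"travel": [3, 0.1, -0.8], "rotation": [0, -4.1, 0], "gripper": 5},
    {"travel": [3, 0.1, -0.8], "rotation": [0, -4.1, 0], "gripper": 5},
    {"travel": [3, 0.1, -0.8], "rotation": [0, -4.1, 0], "gripper": 5},
    {"travel": [3, 0.1, -0.8], "rotation": [0, -4.1, 0], "gripper": 5},
    {"travel": [3, 0.1, -0.8], "rotation": [0, -4.1, 0], "gripper": 5},
    {"travel": [3, 0.1, -0.8], "rotation": [0, -4.1, 0], "gripper": 5},
    {"travel": [3, 0.1, -0.8], "rotation": [0, -4.1, 0], "gripper": 5}
  ]
}}

```text
t: 7.77
tcp_pos: [0.53, -0.0079, 0.3472]
tool_rot: [0.706, 0.706, -0.035, 0.03]
force: [0.7, 0.8, -0.6]
finger_gap: 0.176
```

Emit:
{"fn": "send_rows", "kwargs": {
  "motion": [
    {"travel": [3, 0.1, -0.8], "rotation": [0, -4.1, 0], "gripper": 5},
    {"travel": [3, 0.1, -0.8], "rotation": [0, -4.1, 0], "gripper": 5},
    {"travel": [3, 0.1, -0.8], "rotation": [0, -4.1, 0], "gripper": 5},
    {"travel": [3, 0.1, -0.8], "rotation": [0, -4.1, 0], "gripper": 5},
    {"travel": [3, 0.1, -0.8], "rotation": [0, -4.1, 0], "gripper": 5},
    {"travel": [3, 0.1, -0.8], "rotation": [0, -4.1, 0], "gripper": 5},
    {"travel": [3, 0.1, -0.8], "rotation": [0, -4.1, 0], "gripper": 5},
    {"travel": [3, 0.1, -0.8], "rotation": [0, -4.1, 0], "gripper": 5},
    {"travel": [3, 0.1, -0.8], "rotation": [0, -4.1, 0], "gripper": 5},
    {"travel": [3, 0.1, -0.8], "rotation": [0, -4.1, 0], "gripper": 5},
    {"travel": [3, 0.1, -0.8], "rotation": [0, -4.1, 0], "gripper": 5},
    {"travel": [0, 0, 0], "rotation": [0, 0, 0], "gripper": 5}
  ]
}}

```text
t: 8.77
tcp_pos: [0.5305, 0.0261, 0.338]
tool_rot: [0.637, 0.643, -0.304, 0.296]
force: [-0.0, 0.1, -1.4]
finger_gap: 0.178
```

```bash
python3 rec.py
python3 - <<'E'
from seg import *
import cv2
rodnow();seg(*now(),[.531,.0407,.310],90,90,3)
o=np.array([.531,.0407,.345])
C=[]
for n in('scene','top','wrist'):
    im=manip.snapshot(n)[:,:,::-1];cv2.imwrite(f'pics/{n}4.png',im)
    c=manip.calibration(n);I=np.linalg.inv(c['cam_to_world'])
    T,P,_=now();Rr=T*M(np.radians(40),0).inv();o=P-T.apply([0,0,.019])-Rr.apply([GX,0,0])
    for k,v in {'tip':o+Rr.apply([.161,0,0]),'collar':o+Rr.apply([.041,0,0]),'mouth':MO}.items():
        X=I@np.r_[v,1];u=(c['fx']*X[0]/X[2]+c['cx'],c['fy']*X[1]/X[2]+c['cy']);print(n,k,np.round(u,1))
        if k=='tip':w=u
    if n!='wrist':
        x,y=int(w[0])-33,int(w[1])-60;print('crop',x,y);C.append(cv2.resize(np.ascontiguousarray(im[y:y+100,x:x+66]),None,fx=6,fy=6,interpolation=cv2.INTER_CUBIC))
cv2.imwrite('pics/c4.png',np.hstack(C))
E
```

```text
{'t': array(8.7667), 'q': array([ 0.2563,  0.4809,  1.5231, -0.8406,  1.4857,  0.4795]), 'tcp_pos': array([0.5305, 0.0261, 0.338 ]), 'tool_rot': array([ 0.6374,  0.6427, -0.3044,  0.2965]), 'force': array([-0.0365,  0.0672, -1.3867]), 'finger_gap': array(0.1781)}
rod origin [530.48  40.66 342.63] tip [528.33  39.85 181.65] x [-0.01 -0.01 -1.  ] z [-0.    1.   -0.01] force [-0.04  0.07 -1.39]
n 3 travel [8.4 0.3 7. ] |t|10.9 rot [-0.13  0.1   0.22] speedfrac 0.08 ikerr 0.0000 end off mm [ 0.06 -0.06 -0.1 ] margin 0.5840402480888932 min tip z 0.149
scene tip [323.2 208.1]
scene collar [324.2 169.3]
scene mouth [323.8 222.3]
crop 290 148
top tip [310.4 256.4]
top collar [308.2 253.2]
top mouth [310.5 257. ]
crop 277 196
wrist tip [316.2  24.2]
wrist collar [316.4 221.2]
wrist mouth [316.4 -39.3]
```

View pics/c4.png

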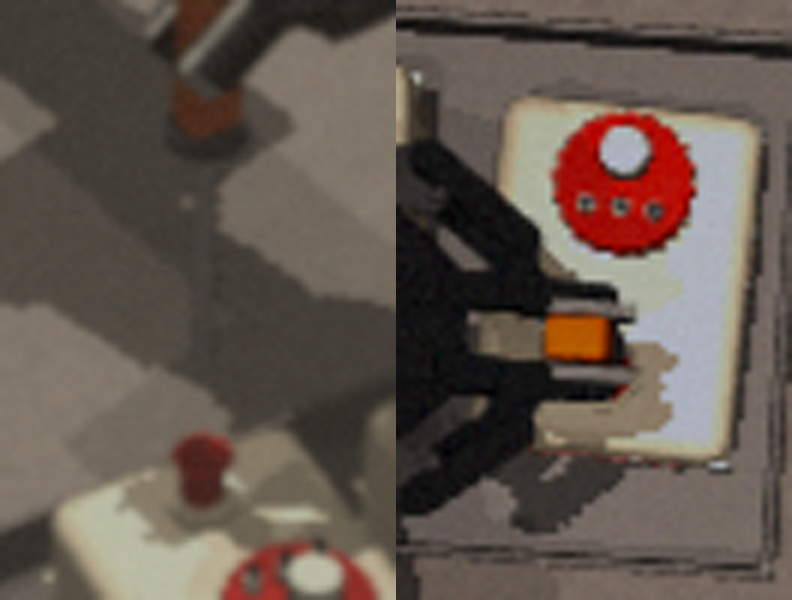

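The scene crop shows the tip at about (323.3,208), against a predicted (323.2,208.1). It stands right above the red mouth at (323.8,221.8). The handle end in the top view also fits to about 1 mm. I'll straighten the rod and start lowering it.

Emit:
{"fn": "send_rows", "kwargs": {
  "motion": [
    {"travel": [8.4, 0.3, 7], "rotation": [-0.13, 0.1, 0.22], "gripper": 5},
    {"travel": [8.4, 0.3, 7], "rotation": [-0.13, 0.1, 0.22], "gripper": 5},
    {"travel": [8.4, 0.3, 7], "rotation": [-0.13, 0.1, 0.22], "gripper": 5},
    {"travel": [0, 0, 0], "rotation": [0, 0, 0], "gripper": 5},
    {"travel": [0, 0, 0], "rotation": [0, 0, 0], "gripper": 5}
  ]
}}

```text
t: 9.33
tcp_pos: [0.5328, 0.024, 0.3089]
tool_rot: [0.643, 0.639, -0.297, 0.3]
force: [-0.4, -0.3, -0.9]
finger_gap: 0.177
```

Run:
```python
from seg import *
rodnow();seg(*now(),[.531,.0407,.270],90,90,10)
```

```text
rod origin [532.8   38.57 313.61] tip [534.03  38.8  152.61] x [ 0.01  0.   -1.  ] z [0. 1. 0.] force [-0.38 -0.31 -0.87]
n 10 travel [ 3.5 -0.2  2.6] |t|4.4 rot [ 0.01 -0.01 -0.05] speedfrac 0.03 ikerr 0.0000 end off mm [-0.04  0.49  0.05] margin 0.5724755566380164 min tip z 0.109
```

Run:
```python
from seg import *
rodnow();seg(*now(),[.531,.0407,.3136],90,90,1)
```

```text
rod origin [532.8   38.57 313.61] tip [534.03  38.8  152.61] x [ 0.01  0.   -1.  ] z [0. 1. 0.] force [-0.38 -0.31 -0.87]
n 1 travel [ 1.3 -1.8 -1.6] |t|2.7 rot [ 0.11 -0.08 -0.47] speedfrac 0.02 ikerr 0.0000 end off mm [-0.01 -0.05  0.01] margin 0.5846278254376764 min tip z 0.153
```

Emit:
{"fn": "send_rows", "kwargs": {
  "motion": [
    {"travel": [1.3, -1.8, -1.6], "rotation": [0.11, -0.08, -0.47], "gripper": 5},
    {"travel": [0, 0, 0], "rotation": [0, 0, 0], "gripper": 5},
    {"travel": [0, 0, 0], "rotation": [0, 0, 0], "gripper": 5},
    {"travel": [0, 0, 0], "rotation": [0, 0, 0], "gripper": 5}
  ]
}}

```text
t: 9.67
tcp_pos: [0.5317, 0.0268, 0.3102]
tool_rot: [0.641, 0.641, -0.297, 0.3]
force: [-0.1, -0.5, -1.0]
finger_gap: 0.175
```

Run:
```python
from seg import *
rodnow();seg(*now(),[.531,.0407,.290],90,90,4)
```

```text
rod origin [531.66  41.37 314.9 ] tip [532.18  41.49 153.9 ] x [ 0.  0. -1.] z [-0.  1.  0.] force [-0.14 -0.49 -0.96]
n 4 travel [ 4.7 -0.2  4.1] |t|6.2 rot [ 0.04 -0.01 -0.03] speedfrac 0.04 ikerr 0.0000 end off mm [-0.06  0.21 -0.06] margin 0.5787346360682393 min tip z 0.129
```

Emit:
{"fn": "send_rows", "kwargs": {
  "motion": [
    {"travel": [4.7, -0.2, 4.1], "rotation": [0.04, 0, -0.03], "gripper": 5},
    {"travel": [4.7, -0.2, 4.1], "rotation": [0.04, 0, -0.03], "gripper": 5},
    {"travel": [4.7, -0.2, 4.1], "rotation": [0.04, 0, -0.03], "gripper": 5},
    {"travel": [4.7, -0.2, 4.1], "rotation": [0.04, 0, -0.03], "gripper": 5},
    {"travel": [3.1, 0, 2.6], "rotation": [0, 0, 0], "gripper": 5},
    {"travel": [3.1, 0, 2.6], "rotation": [0, 0, 0], "gripper": 5}
  ]
}}

```text
t: 10.17
tcp_pos: [0.5305, 0.0261, 0.2759]
tool_rot: [0.641, 0.641, -0.299, 0.298]
force: [-0.1, 0.4, -0.7]
finger_gap: 0.177
```

Run:
```python
from seg import *
rodnow()
```

```text
rod origin [530.55  40.68 280.57] tip [530.21  40.72 119.57] x [-0.  0. -1.] z [0. 1. 0.] force [-0.14  0.41 -0.65]
```

Emit:
{"fn": "send_rows", "kwargs": {
  "motion": [
    {"travel": [3.1, 0, 2.6], "rotation": [0, 0, 0], "gripper": 5},
    {"travel": [3.1, 0, 2.6], "rotation": [0, 0, 0], "gripper": 5},
    {"travel": [3.1, 0, 2.6], "rotation": [0, 0, 0], "gripper": 5},
    {"travel": [3.1, 0, 2.6], "rotation": [0, 0, 0], "gripper": 5},
    {"travel": [3.1, 0, 2.6], "rotation": [0, 0, 0], "gripper": 5},
    {"travel": [3.1, 0, 2.6], "rotation": [0, 0, 0], "gripper": 5}
  ]
}}

```text
t: 10.67
tcp_pos: [0.5307, 0.0262, 0.2521]
tool_rot: [0.641, 0.641, -0.299, 0.298]
force: [0.9, 0.8, -0.6]
finger_gap: 0.175
```

Run:
```python
from seg import *
import cv2
rodnow()
im=manip.snapshot('scene')[:,:,::-1];cv2.imwrite('pics/c5.png',cv2.resize(np.ascontiguousarray(im[150:270,280:380]),None,fx=5,fy=5,interpolation=cv2.INTER_CUBIC))
```

```text
rod origin [530.75  40.76 256.83] tip [530.61  40.86  95.83] x [-0.  0. -1.] z [0. 1. 0.] force [ 0.91  0.83 -0.63]
```

View pics/c5.png

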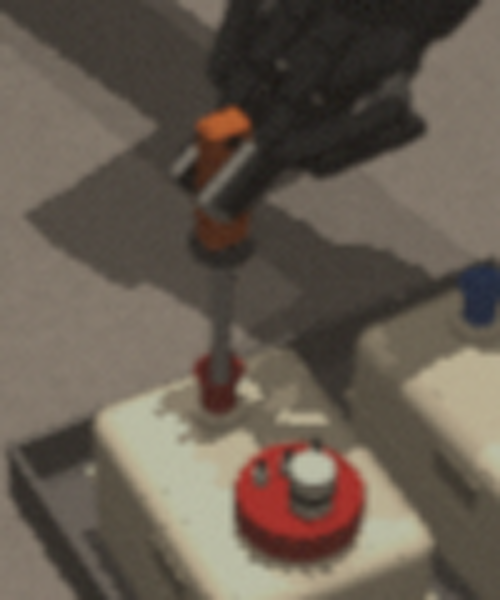

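The rod enters the red funnel at crop (220,375), with its tip already below canister-top height and almost no force, so it is inside the tube. I'll carry on gently.

Emit:
{"fn": "send_rows", "kwargs": {
  "motion": [
    {"travel": [4.2, 0, 3.5], "rotation": [0, 0, 0], "gripper": 5},
    {"travel": [4.2, 0, 3.5], "rotation": [0, 0, 0], "gripper": 5},
    {"travel": [4.2, 0, 3.5], "rotation": [0, 0, 0], "gripper": 5},
    {"travel": [4.2, 0, 3.5], "rotation": [0, 0, 0], "gripper": 5},
    {"travel": [4.2, 0, 3.5], "rotation": [0, 0, 0], "gripper": 5},
    {"travel": [4.2, 0, 3.5], "rotation": [0, 0, 0], "gripper": 5}
  ]
}}

```text
t: 11.22
tcp_pos: [0.5306, 0.0263, 0.219]
tool_rot: [0.641, 0.641, -0.299, 0.298]
force: [-0.1, 0.6, -1.7]
finger_gap: 0.179
```

Emit:
{"fn": "send_rows", "kwargs": {
  "motion": [
    {"travel": [4.2, 0, 3.5], "rotation": [0, 0, 0], "gripper": 5},
    {"travel": [4.2, 0, 3.5], "rotation": [0, 0, 0], "gripper": 5},
    {"travel": [4.2, 0, 3.5], "rotation": [0, 0, 0], "gripper": 5},
    {"travel": [3.1, 0, 2.6], "rotation": [0, 0, 0], "gripper": 5},
    {"travel": [3.1, 0, 2.6], "rotation": [0, 0, 0], "gripper": 5},
    {"travel": [1.5, 0, 1.3], "rotation": [0, 0, 0], "gripper": 5},
    {"travel": [0, 0, 0], "rotation": [0, 0, 0], "gripper": 5}
  ]
}}

```text
t: 11.8
tcp_pos: [0.5305, 0.0264, 0.1927]
tool_rot: [0.641, 0.641, -0.299, 0.298]
force: [-0.2, 0.0, -0.1]
finger_gap: 0.179
```

Run:
```python
from seg import *
rodnow()
```

```text
rod origin [530.47  40.9  197.39] tip [530.16  40.96  36.39] x [-0.  0. -1.] z [0. 1. 0.] force [-0.21  0.03 -0.1 ]
```

Emit:
{"fn": "send_rows", "kwargs": {
  "motion": [
    {"travel": [2.3, 0, 1.9], "rotation": [0, 0, 0], "gripper": 5},
    {"travel": [2.3, 0, 1.9], "rotation": [0, 0, 0], "gripper": 5},
    {"travel": [2.3, 0, 1.9], "rotation": [0, 0, 0], "gripper": 5},
    {"travel": [2.3, 0, 1.9], "rotation": [0, 0, 0], "gripper": 5},
    {"travel": [2.3, 0, 1.9], "rotation": [0, 0, 0], "gripper": 5},
    {"travel": [0, 0, 0], "rotation": [0, 0, 0], "gripper": 5}
  ]
}}

```text
t: 12.3
tcp_pos: [0.5303, 0.0264, 0.1776]
tool_rot: [0.641, 0.641, -0.299, 0.298]
force: [-0.0, 0.1, -0.4]
finger_gap: 0.174
```

Emit:
{"fn": "send_rows", "kwargs": {
  "motion": [
    {"travel": [0.8, 0, 0.6], "rotation": [0, 0, 0], "gripper": 5},
    {"travel": [0.8, 0, 0.6], "rotation": [0, 0, 0], "gripper": 5},
    {"travel": [0, 0, 0], "rotation": [0, 0, 0], "gripper": 5}
  ]
}}

```text
t: 12.55
tcp_pos: [0.5306, 0.0266, 0.1762]
tool_rot: [0.641, 0.641, -0.299, 0.298]
force: [-0.7, 0.2, -1.5]
finger_gap: 0.18
```

Emit:
{"fn": "send_rows", "kwargs": {
  "motion": [
    {"travel": [0.8, 0, 0.6], "rotation": [0, 0, 0], "gripper": 5},
    {"travel": [0.8, 0, 0.6], "rotation": [0, 0, 0], "gripper": 5},
    {"travel": [0, 0, 0], "rotation": [0, 0, 0], "gripper": 5}
  ]
}}

```text
t: 12.8
tcp_pos: [0.5306, 0.0267, 0.1741]
tool_rot: [0.641, 0.641, -0.299, 0.298]
force: [-0.5, 0.2, -0.5]
finger_gap: 0.177
```

Emit:
{"fn": "send_rows", "kwargs": {
  "motion": [
    {"travel": [0.8, 0, 0.6], "rotation": [0, 0, 0], "gripper": 5},
    {"travel": [0.4, 0, 0.3], "rotation": [0, 0, 0], "gripper": 5},
    {"travel": [0, 0, 0], "rotation": [0, 0, 0], "gripper": 5}
  ]
}}

```text
t: 13.05
tcp_pos: [0.5306, 0.0268, 0.1726]
tool_rot: [0.641, 0.641, -0.299, 0.298]
force: [-0.8, 0.1, -0.9]
finger_gap: 0.179
```

Emit:
{"fn": "send_rows", "kwargs": {
  "motion": [
    {"travel": [0.8, 0, 0.6], "rotation": [0, 0, 0], "gripper": 5},
    {"travel": [0.4, 0, 0.3], "rotation": [0, 0, 0], "gripper": 5},
    {"travel": [0, 0, 0], "rotation": [0, 0, 0], "gripper": 5}
  ]
}}

```text
t: 13.3
tcp_pos: [0.5306, 0.0269, 0.1711]
tool_rot: [0.641, 0.641, -0.299, 0.298]
force: [0.5, -1.4, -1.0]
finger_gap: 0.176
```

Emit:
{"fn": "send_rows", "kwargs": {
  "motion": [
    {"travel": [0.8, 0, 0.6], "rotation": [0, 0, 0], "gripper": 5},
    {"travel": [0.4, 0, 0.3], "rotation": [0, 0, 0], "gripper": 5},
    {"travel": [0, 0, 0], "rotation": [0, 0, 0], "gripper": 5}
  ]
}}

```text
t: 13.55
tcp_pos: [0.5307, 0.0269, 0.1706]
tool_rot: [0.641, 0.641, -0.299, 0.299]
force: [-1.4, 0.4, 3.9]
finger_gap: 0.173
```

Emit:
{"fn": "send_rows", "kwargs": {
  "motion": [
    {"travel": [0.8, 0, 0.6], "rotation": [0, 0, 0], "gripper": 5},
    {"travel": [0.4, 0, 0.3], "rotation": [0, 0, 0], "gripper": 5},
    {"travel": [0, 0, 0], "rotation": [0, 0, 0], "gripper": 5}
  ]
}}

```text
t: 13.8
tcp_pos: [0.5307, 0.0269, 0.1706]
tool_rot: [0.641, 0.64, -0.3, 0.3]
force: [-2.5, 3.6, 10.2]
finger_gap: 0.175
```

The upward force rose to 10 N and z stopped, with the handle at 175 mm (expected 176). The collar is seated, so I'll draw the rod straight out.

Emit:
{"fn": "send_rows", "kwargs": {
  "motion": [
    {"travel": [-2, 0, -1.7], "rotation": [0, 0, 0], "gripper": 5},
    {"travel": [-4, 0, -3.3], "rotation": [0, 0, 0], "gripper": 5},
    {"travel": [-6.9, 0, -5.8], "rotation": [0, 0, 0], "gripper": 5},
    {"travel": [-6.9, 0, -5.8], "rotation": [0, 0, 0], "gripper": 5},
    {"travel": [-6.9, 0, -5.8], "rotation": [0, 0, 0], "gripper": 5},
    {"travel": [-6.9, 0, -5.8], "rotation": [0, 0, 0], "gripper": 5},
    {"travel": [-6.9, 0, -5.8], "rotation": [0, 0, 0], "gripper": 5},
    {"travel": [-6.9, 0, -5.8], "rotation": [0, 0, 0], "gripper": 5}
  ]
}}

```text
t: 14.47
tcp_pos: [0.5307, 0.027, 0.2313]
tool_rot: [0.641, 0.641, -0.299, 0.298]
force: [0.9, 0.2, -1.2]
finger_gap: 0.174
```

Run:
```python
from seg import *
rodnow();seg(*now(),[.531,.0407,.365],90,90,14)
```

```text
rod origin [530.66  41.59 236.04] tip [530.56  41.71  75.04] x [-0.  0. -1.] z [0. 1. 0.] force [ 0.87  0.24 -1.23]
n 14 travel [-7.1  0.  -5.9] |t|9.2 rot [-0. -0.  0.] speedfrac 0.06 ikerr 0.0000 end off mm [-0.26  0.18  0.26] margin 0.5941550758083575 min tip z 0.084
```

Emit:
{"fn": "send_rows", "kwargs": {
  "motion": [
    {"travel": [-7.7, 0, -6.4], "rotation": [0, 0, 0], "gripper": 5},
    {"travel": [-7.7, 0, -6.4], "rotation": [0, 0, 0], "gripper": 5},
    {"travel": [-7.7, 0, -6.4], "rotation": [0, 0, 0], "gripper": 5},
    {"travel": [-7.7, 0, -6.4], "rotation": [0, 0, 0], "gripper": 5},
    {"travel": [-8.5, 0, -7.1], "rotation": [0, 0, 0], "gripper": 5},
    {"travel": [-8.5, 0, -7.1], "rotation": [0, 0, 0], "gripper": 5},
    {"travel": [-8.5, 0, -7.1], "rotation": [0, 0, 0], "gripper": 5},
    {"travel": [-8.5, 0, -7.1], "rotation": [0, 0, 0], "gripper": 5},
    {"travel": [-8.5, 0, -7.1], "rotation": [0, 0, 0], "gripper": 5},
    {"travel": [-8.5, 0, -7.1], "rotation": [0, 0, 0], "gripper": 5},
    {"travel": [-8.5, 0, -7.1], "rotation": [0, 0, 0], "gripper": 5},
    {"travel": [-8.5, 0, -7.1], "rotation": [0, 0, 0], "gripper": 5}
  ]
}}

```text
t: 15.47
tcp_pos: [0.5307, 0.0266, 0.3599]
tool_rot: [0.641, 0.641, -0.299, 0.298]
force: [-0.3, 0.4, -0.9]
finger_gap: 0.177
```

Run:
```python
from seg import *
rodnow()
tip=np.array([.468,.085,.30])
for n,h in((24,160),(24,150),(24,175)):
    o=tip-.161*d(np.radians(h));print(h,o);seg(*now(),o,h,0,n)
a=seg(*now(),[.56,.04,.35],90,0,20);o=tip-.161*d(np.radians(160));seg(*a,o,160,0,14)
```

```text
rod origin [530.75  41.14 364.64] tip [530.57  41.24 203.64] x [-0.  0. -1.] z [0. 1. 0.] force [-0.3   0.43 -0.9 ]
160 [0.62 0.03 0.3 ]
n 24 travel [-1.7  4.2  2.9] |t|5.4 rot [-0.28  3.23 -3.19] speedfrac 0.38 ikerr 0.0000 end off mm [-0.63 -0.07  1.12] margin 0.5491982611210777 min tip z 0.204
150 [0.61 0.   0.3 ]
n 24 travel [-2.1  3.3  3.3] |t|5.1 rot [-0.24  3.37 -2.74] speedfrac 0.36 ikerr 0.0000 end off mm [ 0.34  0.6  -1.12] margin 0.605154365896936 min tip z 0.204
175 [0.63 0.07 0.3 ]
n 24 travel [-1.   5.7  2.4] |t|6.3 rot [-0.34  2.98 -3.85] speedfrac 0.40 ikerr 0.0000 end off mm [-0.48  0.47 -0.64] margin 0.5024057479181918 min tip z 0.204
n 20 travel [1.2 1.5 1.2] |t|2.3 rot [-0.   4.5  0. ] speedfrac 0.31 ikerr 0.0000 end off mm [0.71 0.6  0.29] margin 0.9313579296740706 min tip z 0.204
n 14 travel [-4.7  2.9  0.8] |t|5.6 rot [ 3.21 -0.   -3.83] speedfrac 0.27 ikerr 0.0000 end off mm [-0.22  0.04 -0.64] margin 0.5513104521713417 min tip z 0.299
```

Emit:
{"fn": "send_rows", "kwargs": {
  "motion": [
    {"travel": [-1.7, 4.2, 2.9], "rotation": [-0.28, 3.23, -3.19], "gripper": 5},
    {"travel": [-1.7, 4.2, 2.9], "rotation": [-0.28, 3.23, -3.19], "gripper": 5},
    {"travel": [-1.7, 4.2, 2.9], "rotation": [-0.28, 3.23, -3.19], "gripper": 5},
    {"travel": [-1.7, 4.2, 2.9], "rotation": [-0.28, 3.23, -3.19], "gripper": 5},
    {"travel": [-1.7, 4.2, 2.9], "rotation": [-0.28, 3.23, -3.19], "gripper": 5},
    {"travel": [-1.7, 4.2, 2.9], "rotation": [-0.28, 3.23, -3.19], "gripper": 5},
    {"travel": [-1.7, 4.2, 2.9], "rotation": [-0.28, 3.23, -3.19], "gripper": 5},
    {"travel": [-1.7, 4.2, 2.9], "rotation": [-0.28, 3.23, -3.19], "gripper": 5},
    {"travel": [-1.7, 4.2, 2.9], "rotation": [-0.28, 3.23, -3.19], "gripper": 5},
    {"travel": [-1.7, 4.2, 2.9], "rotation": [-0.28, 3.23, -3.19], "gripper": 5},
    {"travel": [-1.7, 4.2, 2.9], "rotation": [-0.28, 3.23, -3.19], "gripper": 5},
    {"travel": [-1.7, 4.2, 2.9], "rotation": [-0.28, 3.23, -3.19], "gripper": 5}
  ]
}}

```text
t: 16.47
tcp_pos: [0.5827, 0.0045, 0.3328]
tool_rot: [0.451, 0.882, -0.134, -0.023]
force: [-0.1, -0.5, -0.6]
finger_gap: 0.176
```

Run:
```python
from seg import *
rodnow()
tip=np.array([.473,.085,.30]);o=tip-.161*d(np.radians(160));seg(*now(),o,160,0,12)
```

```text
rod origin [581.6   12.2  346.01] tip [491.93  88.67 236.32] x [-0.56  0.47 -0.68] z [-0.26  0.68  0.69] force [-0.07 -0.55 -0.63]
n 12 travel [-2.   4.5  2.8] |t|5.7 rot [-0.28  3.22 -3.17] speedfrac 0.29 ikerr 0.0000 end off mm [-0.39  0.25  0.34] margin 0.5417703283282997 min tip z 0.241
```

Emit:
{"fn": "send_rows", "kwargs": {
  "motion": [
    {"travel": [-2, 4.5, 2.8], "rotation": [-0.28, 3.22, -3.17], "gripper": 5},
    {"travel": [-2, 4.5, 2.8], "rotation": [-0.28, 3.22, -3.17], "gripper": 5},
    {"travel": [-2, 4.5, 2.8], "rotation": [-0.28, 3.22, -3.17], "gripper": 5},
    {"travel": [-2, 4.5, 2.8], "rotation": [-0.28, 3.22, -3.17], "gripper": 5},
    {"travel": [-2, 4.5, 2.8], "rotation": [-0.28, 3.22, -3.17], "gripper": 5},
    {"travel": [-2, 4.5, 2.8], "rotation": [-0.28, 3.22, -3.17], "gripper": 5},
    {"travel": [-2, 4.5, 2.8], "rotation": [-0.28, 3.22, -3.17], "gripper": 5},
    {"travel": [-2, 4.5, 2.8], "rotation": [-0.28, 3.22, -3.17], "gripper": 5},
    {"travel": [-2, 4.5, 2.8], "rotation": [-0.28, 3.22, -3.17], "gripper": 5},
    {"travel": [-2, 4.5, 2.8], "rotation": [-0.28, 3.22, -3.17], "gripper": 5},
    {"travel": [-2, 4.5, 2.8], "rotation": [-0.28, 3.22, -3.17], "gripper": 5},
    {"travel": [-2, 4.5, 2.8], "rotation": [-0.28, 3.22, -3.17], "gripper": 5}
  ]
}}

```text
t: 17.47
tcp_pos: [0.6199, 0.0314, 0.2851]
tool_rot: [0.164, 0.926, 0.059, -0.336]
force: [-0.2, -0.4, -0.5]
finger_gap: 0.179
```

Emit:
{"fn": "send_rows", "kwargs": {
  "motion": [
    {"travel": [0, 0, 0], "rotation": [0, 0, 0], "gripper": 5},
    {"travel": [0, 0, 0], "rotation": [0, 0, 0], "gripper": 5},
    {"travel": [0, 0, 0], "rotation": [0, 0, 0], "gripper": 5},
    {"travel": [0, 0, 0], "rotation": [0, 0, 0], "gripper": 5}
  ]
}}

```text
t: 17.8
tcp_pos: [0.6194, 0.0319, 0.2861]
tool_rot: [0.165, 0.926, 0.058, -0.335]
force: [0.3, -0.5, -0.7]
finger_gap: 0.178
```

Run:
```python
from seg import *
import cv2
np.set_printoptions(precision=3,suppress=True)
rodnow()
tip=np.array([.473,.085,.30]);o=tip-.161*d(np.radians(160));seg(*now(),o,160,0,1)
W=manip.snapshot('wrist')[:,:,::-1];S=manip.snapshot('scene')[:,:,::-1];cv2.imwrite('pics/top6.png',manip.snapshot('top')[:,:,::-1])
cv2.imwrite('pics/f.png',np.hstack([cv2.resize(np.ascontiguousarray(W),(400,300)),cv2.resize(np.ascontiguousarray(S[100:250,250:450]),(400,300))]))
T,P,_=now();Rr=T*M(np.radians(40),0).inv();o=P-T.apply([0,0,.019])-Rr.apply([GX,0,0])
for n in('wrist','scene'):
    c=manip.calibration(n);I=np.linalg.inv(c['cam_to_world'])
    for k,v in {'near':(-.035,0,.011),'far':(.035,0,.011),'tip':(.161,0,.003)}.items():
        X=I@np.r_[o+Rr.apply(v),1];u=np.array([c['fx']*X[0]/X[2]+c['cx'],c['fy']*X[1]/X[2]+c['cy']])
        print(n,k,u,'crop',u*.625 if n=='wrist' else (u-[250,100])*2+[400,0])
```

```text
rod origin [623.797  30.378 300.703] tip [472.683  85.922 299.929] x [-0.939  0.345 -0.005] z [-0.004  0.004  1.   ] force [ 0.295 -0.452 -0.679]
n 1 travel [-0.9 -0.2  0.2] |t|0.9 rot [-0.01  0.28 -0.24] speedfrac 0.02 ikerr 0.0000 end off mm [ 0.023  0.009 -0.048] margin 0.541064309490427 min tip z 0.300
wrist near [314.372 416.527] crop [196.482 260.329]
wrist far [314.782 223.027] crop [196.739 139.392]
wrist tip [315.302  17.919] crop [197.064  11.199]
scene near [348.019 202.654] crop [596.037 205.307]
scene far [340.224 180.903] crop [580.449 161.805]
scene tip [327.867 149.445] crop [555.734  98.89 ]
```

View pics/f.png

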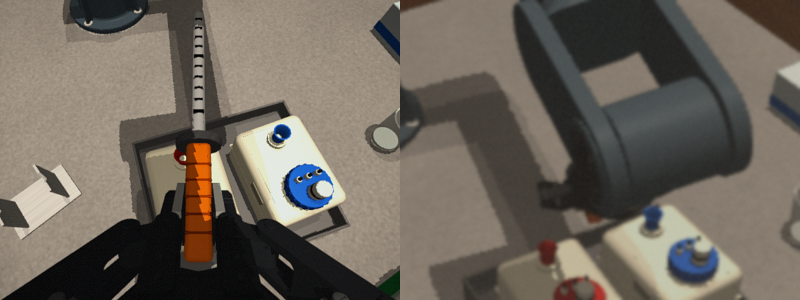

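Run:
```python
from h import *
W=manip.snapshot('wrist')[:,:,::-1];cv2.imwrite('pics/wrist6.png',W)
a=cv2.imread('pics/wrist3.png')
L=[]
for im in(a,W):
    im=np.ascontiguousarray(im)
    L.append(np.hstack([cv2.resize(im[0:75,280:355],None,fx=4,fy=4,interpolation=cv2.INTER_CUBIC)]+[cv2.resize(im[195:270,280:355],None,fx=4,fy=4,interpolation=cv2.INTER_CUBIC)]))
cv2.imwrite('pics/g.png',np.vstack(L))
```

```text
(no output)
```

View pics/g.png

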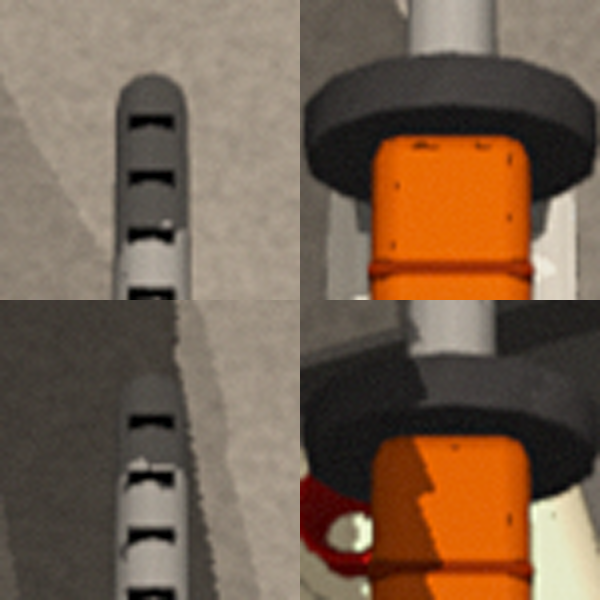

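Both wrist crops show the end mark at y≈121 and the handle edge at y≈135, the same before and after the dip. The rod hasn't slipped, it is level, and its marks are up. I'm handing in.

```bash
python3 -c "
from station import manip
s=manip.sense();print(s['t'],s['qd'],s['force'],s['finger_gap']);print(manip.sign_off())"
```

```text
18.0 [-0.00053245  0.0089023  -0.00061483  0.00136335  0.00103731 -0.00052056] [-0.42659736 -0.39807428 -1.3760401 ] 0.1738280628334792
the job is handed in; nothing more can be done
None
```

I dipped the red canister with the largest gauge rod and handed the job in at 18.0 s, still holding the rod over the tray.

**Dip:** I lowered the rod down the red tube until the collar stopped. The upward force rose to about 10 N, with the handle's middle at 175 mm against an expected 176 mm. I then drew it straight out, until the tip was at about 204 mm, well above the rim at 135 mm. It never went near the blue tube.

**Final pose:**
- **Level:** by the arm's pose the rod is within about 0.3° of level at 300 mm height, marks up.
- **Tip:** it is at about (0.473, 0.086), over the open strip at the front of the tray.
- **Grip:** wrist pictures before and after the dip show the same rod position, so it did not slip.
- **Steadiness:** the arm was still, with about 1.5 N at the wrist.

**Checks that disagreed:**
- **Handle position:** the top and wrist cameras differed by 4–6 mm before the grasp. I fixed that from the close view.
- **Rod in the hand:** small differences of 1–3 mm remain in where the rod sits in the grip, well inside what the final pose allows.
- **Tip over the tray:** this comes from the arm's pose and my tray measurement. The arm hid the rod in the last scene picture, and I did not view the last top picture.

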